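# Clear the parts basket and hold the housing's cover ready for its screws

### The arm

A 6-joint arm with a two-finger parallel gripper is mounted at the origin on a cart in front of the work surface, level with it; the furniture and walls round the work are solid. World frame = base frame: x ahead of the robot, y to its left, z up, the work surface at z = 0. Lengths are in m, angles in rad, forces in N, time in s.
With the tool pointing down it reaches from about 0.35 to 0.775 m from the base axis. Payload 7.3 kg.
Tool frame: the origin (TCP) lies at the very end of the fingers, on their centre line; the grasp point (between the pads) lies 19 mm behind it; z points along the fingers, y is the line along which they close (so a half turn about z gives the same grasp; the last joint's range is limited). The gripper opens to 92 mm and grips with 3 to 60 N. Pads are 19 mm wide; open, the fingers measure 130 mm over their backs; the gripper's body (75 mm by 190 mm) begins 47 mm behind the grasp point.
Start: joints at [1.094, 0.342, 1.524, -0, 1.275, -0.146], TCP at [0.171, 0.497, 0.227] pointing down, gripper open.
Joint ranges: [-2.53, 2.53], [-0.77, 2.02], [0.04, 2.7], [-1, 4.14], [0.28, 2.66], [-3.11, 3.11]. Speed limits (rad/s): [2.57, 2.57, 3.14, 3.14, 3.14, 3.14].

### API

Orientations are given as [roll, pitch, yaw] about the fixed x, y, z axes, in that order (R = Rz(yaw) Ry(pitch) Rx(roll)).
In Python, from cell import observe, read_camera, get_calibration, hand_in, search_frame gives the robot as it stands.
- The arm moves only by the tool step_arm, never from a script. Its argument "commands" is a list of rows, each an object with "translation": the shift along the tool's x, y, z in mm, a list of three; "roll": the turn about the tool's z in rad. In form: [{"translation": [x, y, z], "roll": roll}, ...]. A call has 1 to 20 rows; each row shifts and turns the commanded pose from where the row before left it, along the tool's axes as they then stand; what a row does not reach is not made up. A row lasts 1/12 s, in which the tool goes at most 41.7 mm and 7.16 degrees, less where a joint would pass 70% of its speed; a pose out of reach is approached as far as the arm can. A call is refused whole if a number of a shift passes 41.7 or a number of a turn 0.125, either way. A call with a gripper value outside its range is refused whole. "fingers" is the opening, from 0 (shut) to 1 (fully open), set as the call begins (left out, the last holds). The fingers move at their own pace and stop on an object; "grip_force" is the grip in N (left out, the last holds). Time passes only in rows, so rows that do not move let the fingers close. It gives the time, the measured TCP pose, the force, the opening and the grip force at its end, in the units of the state.
- observe(): the state, without advancing time (a new reading comes with each control period).
- read_camera(name): name is "scene" or "side" or "wrist"; returns the picture (384x512x3 uint8, red, green, blue); there is no depth.
- get_calibration(name): a dict with "camera_matrix" (3x3 intrinsics, pixels), "dist_coeffs" ([k1, k2, p1, p2, k3] as OpenCV has them; the pictures are not rectified), "world_from_camera" (4x4, takes a point from camera to world coordinates). Camera axes: x right, y up, looking along -z (the intrinsics and any distortion apply to the point x, -y, -z); pixel columns grow to the right and rows downward; lengths in m; the calibration is good to about 2 mm. A picture is of the moment at which its call begins: read the wrist's pose just before it. get_calibration takes no time and is no camera call; for the wrist camera it gives the pose at the moment of the call.
- hand_in(): hands the job in; it is judged then, once.
Trained networks look in the newest picture that a camera, given by its name, has taken for a name from the list of things; names that differ only in an ending like _2 or _b are one class to them, and where a whole thing is asked for, a point or a joint stands for the part that bears it (a point fixed in the world has none). Each returns a list of dicts, best first, with "confidence" (0 to 1); they miss things now and then, are a little off and sometimes report something else, mostly with a low value. They report only what shows in the picture. A call takes as long as a camera call.
- search_frame(camera, name): "at" ([x, y, z] in m, in world coordinates, good to about 4 mm: the middle of the surface that is visible of it).
The state is a dict: "time": time; "qpos": joint angles; "qvel": joint speeds; "joint_efforts": joint torques, N m; "tool_pos": TCP position; "tool_rot": TCP orientation; "contact_force": force on the tool from outside, world axes, zero at the start; "torque": the same for the moment, N m; "opening": finger opening in m; "grip_force": force on a finger pad.
Only numpy, scipy, OpenCV 4.12 (cv2) and the standard library are available. Lean on these libraries where they do the work, as an engineer would, in place of code of your own. Each camera call takes 0.05 s, during which the arm holds its last target. There are 200 camera calls.

### The job

The basket of screws is parked inside the open control housing: lift it out and hang it level by its handle on both prongs of the tool rack's double hook, without tipping the screws out. Then take the cover plate by its handle and hold it level over the housing, turned so that every screw hole, the inset one included, is centred over its threaded hole, a finger's width (about 15 mm) above the rim; it must never touch the housing, as the sealing bead is fresh. Finish still holding it there, motionless, so that I can start the screws, and leave the other things on the bench alone.

Things in the scene. Friction and masses are not known exactly. Their poses are not given: they have to be found in the camera images.
- housing: Control housing: cast aluminium box bolted down, 150 (x) x 190 (y) x 60 mm high, 7 mm walls, open at the top, a thin dark sealing bead on the rim, a screw boss inside each corner. Origin at the centre of its underside, on the bench; x along the short side (the three black glands are on the +x side), y along the long side, z up. Inside, a mounting plate 13 mm above the bench carries the basket at the start.
- housing_rim (a point): Centre of the housing's open top, level with the rim, 60 mm above the bench; axes as the housing.
- housing_hole0 (a point): Threaded hole (7 mm across) in the boss at the +x +y corner (61, 81 mm from the centre) of the housing, at rim height.
- housing_hole1 (a point): Threaded hole (7 mm across) in the boss at the +x -y corner (61, -81) of the housing, at rim height.
- housing_hole2 (a point): Threaded hole (7 mm across) in the boss at the -x +y corner (-61, 81) of the housing, at rim height.
- housing_hole3 (a point): Threaded hole (7 mm across) in the boss at the -x -y corner, the one set inwards (-61, -55) of the housing, at rim height.
- cover: Cover plate: loose flat aluminium plate, 150 (x) x 190 (y) x 4 mm, 0.28 to 0.56 kg, lying on the bench handle up. Origin at the centre of its underside; x across the handle bar, y along it, z up out of the plate. At the start it is turned less than 60 degrees from the housing, so this turn makes its axes match the housing's.
- cover_grip (a point): Centre of the cover's handle bar, over the plate's centre, 43 mm above the plate's underside; axes as the cover. The bar is black, 10 mm square in section, 116 mm long along the cover's y, on a leg at each end (96 mm free between the legs, 34 mm free under the bar).
- cover_hole0 (a point): Screw hole (10 mm across) through the cover near the +x +y corner (61, 81 mm from the centre), at the underside; belongs over housing_hole0.
- cover_hole1 (a point): Screw hole (10 mm across) through the cover near the +x -y corner (61, -81), at the underside; belongs over housing_hole1.
- cover_hole2 (a point): Screw hole (10 mm across) through the cover near the -x +y corner (-61, 81), at the underside; belongs over housing_hole2.
- cover_hole3 (a point): Screw hole (10 mm across) through the cover near the -x -y corner, the one set inwards (-61, -55), at the underside; belongs over housing_hole3.
- basket: Parts basket: small loose dark steel tray, 60 (x) x 116 (y) x 34 mm, 0.21 to 0.42 kg, with screws and washers in it and a rigid bow handle over it (130 mm wide outside). Origin at the centre of its underside; x across the handle's top bar, y along it, z up. It stands inside the housing at the start.
- basket_grip (a point): Centre of the top bar of the basket's handle, 110 mm above the basket's underside; axes as the basket. The bar is round, 9 mm thick, straight for 94 mm along the basket's y; 76 mm free under it down to the tray.
- tool_rack: Fixed low tool rack: grey perforated sheet 150 mm wide, 168 mm high, on two flat feet 6 mm high, with a double hook at its top. Origin on the bench straight under hook_seat; x points into the sheet, whose face is at x = 62 mm; y from prong to prong; z up. The sheet's top is 10 mm higher than hook_seat.
- hook_seat (a point): Midway between the two prongs, at the height of their upper side, 158 mm above the bench; axes as the rack. The bar's middle is to hang here, its centre about 4.5 mm higher. The prongs are level rods 8 mm thick at y = -30 and +30 mm (52 mm free between) that come out of the sheet towards -x; from x = -30 mm their tips turn up, to end at x = -50 mm, 18 mm higher.
- tape_roll: Bystander: roll of brown tape lying flat, 100 mm across, 48 mm high; origin at the centre of its underside.
- stapler: Bystander: red and black stapler, 68 x 149 x 44 mm; origin at the centre of its underside.
- carton: Bystander: small brown carton, 125 x 74 x 58 mm; origin at the centre of its underside.

How it is judged:
On the way:
1. the basket hangs from the double hook, let go and quiet (x of basket_grip in the frame of hook_seat between -0.045 and 0.058 m and y of basket_grip in the frame of hook_seat between -0.024 and 0.024 m and z of basket_grip in the frame of hook_seat between -0.002 and 0.02 m and contact force between basket and tool_rack above 1 N and contact force between basket and the fingers below 0.05 N and angle between basket_grip's own z axis and vertical below 0.35 rad and linear speed of basket below 0.05 m/s), for 0.3 s.
At the end, for the whole second after the job is handed in: Basket hangs by its bar on both prongs (within 24 mm of their middle), released, quiet, upright within 20 deg. Gripper holds the cover still, level within 3 deg, underside 6 to 28 mm above the rim, each hole within 4 mm of its own threaded hole, touching nothing but the gripper (all of step 1 and horizontal distance between cover_hole0 and housing_hole0 below 0.004 m and horizontal distance between cover_hole1 and housing_hole1 below 0.004 m and horizontal distance between cover_hole2 and housing_hole2 below 0.004 m and horizontal distance between cover_hole3 and housing_hole3 below 0.004 m and z of cover_grip in the frame of housing_rim between 0.049 and 0.071 m and angle between cover_grip's own z axis and vertical below 0.05 rad and contact force between cover and the fingers above 1 N and contact force between cover and housing below 0.1 N and contact force between cover and tool_rack below 0.1 N and contact force between cover and basket below 0.1 N and linear speed of cover below 0.02 m/s); the arm keeps its last pose, push and grip.
It fails at once if the cover touches the housing (contact force between cover and housing above 0.5 N).
It fails at once if the basket is tipped so far that screws would fall out (angle between basket's own z axis and vertical above 0.6 rad).
It fails at once if the tape roll is disturbed (distance of tape_roll from where it was at the start of the episode above 0.02 m).
It fails at once if the stapler is disturbed (distance of stapler from where it was at the start of the episode above 0.02 m).
It fails at once if the carton is disturbed (distance of carton from where it was at the start of the episode above 0.02 m).
It also fails if it takes over 64 s, if anything falls off the work surface, if the arm or the gripper's body presses on something with over 40 N, if the wrist force passes 120 N, or if a joint passes its speed limit or range.

## Working session

There is one attempt and no reset: what is moved stays moved. The work goes in short steps, Python scripts to look and compute and a tool call to move; the robot and the scene stay as the last step left them, time stands still between calls to the robot, and variables do not carry over. Pictures are saved under pics/ and viewed, at most 10 in all, crops included, and the job is handed in when it is done.

Besides the shell and the picture viewer there is one more tool, called after "Call:" as name([rows], argument=value, ...), one row to a line, values as JSON. step_arm: Moves the arm, as the interface text tells. Its arguments: {"type":"object","properties":{"commands":{"type":"array"},"fingers":{"type":"number"},"grip_force":{"type":"number"}},"required":["commands"]}

```bash
mkdir -p pics; python3 - <<'E'
from cell import *
import cv2,numpy as np
np.set_printoptions(precision=4,suppress=True)
s=observe();print(s['time'],s['tool_pos'],s['tool_rot'],s['opening'],s['contact_force'])
for c in ['scene','side','wrist']:
    im=read_camera(c);cv2.imwrite(f'pics/{c}0.png',im[:,:,::-1])
    k=get_calibration(c);print(c,k['camera_matrix'],k['dist_coeffs'],np.array(k['world_from_camera']))
    if c!='wrist':
        for n in ['housing','housing_rim','housing_hole0','housing_hole1','housing_hole2','housing_hole3','cover','cover_grip','cover_hole0','cover_hole1','cover_hole2','cover_hole3','basket_grip','hook_seat','tool_rack','tape_roll','stapler','carton']:
            print(n,[(np.round(d['at'],3).tolist(),round(d['confidence'],2)) for d in search_frame(c,n)[:2]])
a=np.hstack([cv2.imread('pics/scene0.png'),cv2.imread('pics/side0.png')]);cv2.imwrite('pics/both0.png',cv2.resize(a,(800,300)))
E
```

```text
0.0 [0.1703 0.4962 0.2261] [-3.1401 -0.0002  2.8108] 0.09170504765623083 [-0.4589 -0.7379  0.094 ]
scene [[461.7311   0.     263.6215]
 [  0.     461.7311 185.8865]
 [  0.       0.       1.    ]] [-0.1355  0.      0.      0.      0.    ] [[ 0.6032  0.3207 -0.7303 -0.6943]
 [-0.7976  0.2348 -0.5556 -0.9602]
 [-0.0067  0.9176  0.3974  0.8351]
 [ 0.      0.      0.      1.    ]]
housing [([0.471, 0.014, 0.037], 0.75)]
housing_rim [([0.466, 0.013, 0.035], 0.8), ([0.566, 0.326, 0.005], 0.2)]
housing_hole0 [([0.468, 0.012, 0.04], 0.85)]
housing_hole1 [([0.468, 0.012, 0.04], 0.85)]
housing_hole2 [([0.468, 0.012, 0.04], 0.85)]
housing_hole3 [([0.468, 0.012, 0.04], 0.85)]
cover [([0.566, 0.328, 0.007], 0.6), ([0.747, -0.065, 0.024], 0.17)]
cover_grip [([0.568, 0.329, 0.004], 0.72)]
cover_hole0 [([0.566, 0.327, 0.003], 0.58)]
cover_hole1 [([0.566, 0.327, 0.003], 0.58)]
cover_hole2 [([0.566, 0.327, 0.003], 0.58)]
cover_hole3 [([0.566, 0.327, 0.003], 0.58)]
basket_grip [([0.51, 0.052, 0.043], 0.86)]
hook_seat [([0.537, -0.316, 0.08], 0.75)]
tool_rack [([0.543, -0.313, 0.084], 0.59), ([0.735, 0.1
[... 863 characters left out ...]
.348, 0.003], 0.74)]
cover_hole2 [([0.573, 0.348, 0.003], 0.74)]
cover_hole3 [([0.573, 0.348, 0.003], 0.74)]
basket_grip [([0.51, 0.045, 0.035], 0.66)]
hook_seat [([0.526, -0.303, 0.067], 0.74)]
tool_rack [([0.528, -0.303, 0.07], 0.91), ([0.513, 0.056, 0.039], 0.36)]
tape_roll [([0.745, 0.176, 0.036], 0.56)]
stapler [([0.757, -0.057, 0.023], 0.91)]
carton [([0.746, -0.171, 0.057], 0.93), ([0.575, 0.348, 0.004], 0.5)]
wrist [[271.214    0.     253.2536]
 [  0.     271.214  195.5056]
 [  0.       0.       1.    ]] [-0.0489  0.      0.      0.      0.    ] [[ 0.3252 -0.9104 -0.2556  0.1016]
 [ 0.9456  0.3129  0.0886  0.5215]
 [-0.0007 -0.2705  0.9627  0.3841]
 [ 0.      0.      0.      1.    ]]
```

View pics/scene0.png

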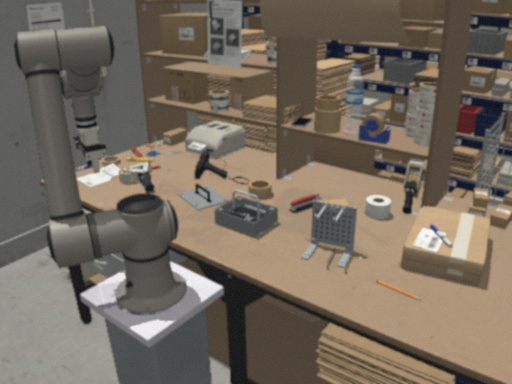

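View pics/side0.png

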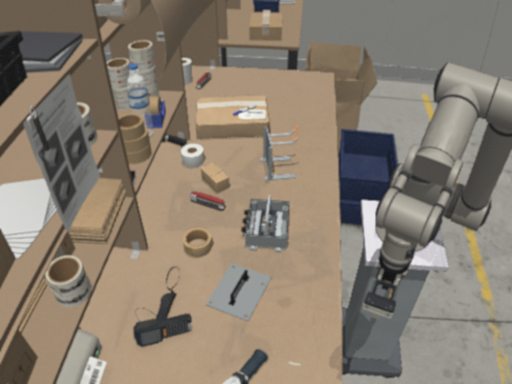

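The side view shows the housing at about (268,223), the cover at (240,290), and the rack at (275,155) with its prongs pointing towards the robot. I'll move over the work for a closer wrist view.

Call:
step_arm([
  {"translation":[0,0,-14],"roll":0.124},
  {"translation":[0,0,-14],"roll":0.124},
  {"translation":[0,0,-14],"roll":0.124},
  {"translation":[0,0,-14],"roll":0.124},
  {"translation":[0,0,-14],"roll":0.124},
  {"translation":[0,0,-14],"roll":0.124},
  {"translation":[0,0,-14],"roll":0.124},
  {"translation":[0,0,-14],"roll":0.124},
  {"translation":[0,0,-14],"roll":0.124},
  {"translation":[0,0,-14],"roll":0.124},
  {"translation":[-27,28,0],"roll":0},
  {"translation":[-27,28,0],"roll":0},
  {"translation":[-27,28,0],"roll":0},
  {"translation":[-27,28,0],"roll":0},
  {"translation":[-27,28,0],"roll":0},
  {"translation":[-27,28,0],"roll":0},
  {"translation":[-27,28,0],"roll":0},
  {"translation":[-27,28,0],"roll":0},
  {"translation":[-27,28,0],"roll":0},
  {"translation":[-27,28,0],"roll":0},
])

```text
time: 3.62
tool_pos: [0.4516, 0.2249, 0.3669]
tool_rot: [3.141, -0.0, 1.571]
contact_force: [0.5, 0.5, 0.5]
opening: 0.0921
grip_force: 0.0
```

```bash
cat >h.py <<'E'
from cell import *
import cv2,numpy as np,json
np.set_printoptions(precision=4,suppress=True)
def snap(cam,name):
    k=get_calibration(cam);s=observe();im=read_camera(cam)[:,:,::-1].copy()
    cv2.imwrite(f'pics/{name}.png',im)
    json.dump({a:np.array(b).tolist() for a,b in k.items()},open(f'pics/{name}.json','w'))
    print(name,s['time'],np.array(s['tool_pos']),np.array(s['tool_rot']));return im
def crop(name,out,x0,y0,x1,y1,f):
    im=cv2.imread(f'pics/{name}.png')[y0:y1,x0:x1]
    cv2.imwrite(f'pics/{out}.png',cv2.resize(im,None,fx=f,fy=f,interpolation=cv2.INTER_CUBIC))
def cal(name):
    k=json.load(open(f'pics/{name}.json'));return [np.array(k[a]) for a in('camera_matrix','dist_coeffs','world_from_camera')]
def px2w(name,uv,z):
    K,d,T=cal(name);p=cv2.undistortPoints(np.array(uv,float).reshape(-1,1,2),K,d)[:,0]
    r=np.c_[p[:,0],-p[:,1],-np.ones(len(p))]@T[:3,:3].T;c=T[:3,3]
    return c+r*((np.array(z)-c[2])/r[:,2])[:,None]
def w2px(name,P):
    K,d,T=cal(name);q=(np.array(P,float)-T[:3,3])@T[:3,:3]
    q=q*[1,-1,-1];return cv2.projectPoints(q,np.zeros(3),np.zeros(3),K,d)[0][:,0]
E
python3 - <<'E'
from h import *
snap('wrist','w1');crop('w1','w1b',0,0,512,384,1.5)
E
```

```text
w1 3.6167 [0.4516 0.2249 0.3669] [ 3.1412 -0.0003  1.5707]
```

View pics/w1b.png

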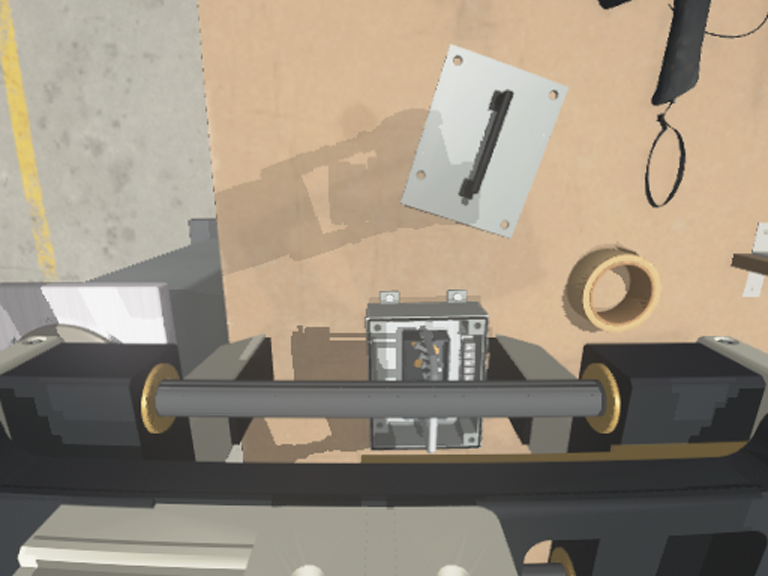

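The wrist view (1.5x) shows the whole cover, with holes at (457,60), (553,95), (504,225) and the inset one at (421,175). The housing is partly hidden behind the gripper, so I'll step to -y to clear it and the basket.

Call:
step_arm([
  {"translation":[-40,2,7],"roll":0},
  {"translation":[-40,2,7],"roll":0},
  {"translation":[-40,2,7],"roll":0},
  {"translation":[-40,2,7],"roll":0},
  {"translation":[-40,2,7],"roll":0},
  {"translation":[-40,2,7],"roll":0},
  {"translation":[-40,2,7],"roll":0},
  {"translation":[-40,2,7],"roll":0},
  {"translation":[-40,2,7],"roll":0},
  {"translation":[0,0,0],"roll":0},
  {"translation":[0,0,0],"roll":0},
])

```text
time: 4.58
tool_pos: [0.4681, -0.1349, 0.303]
tool_rot: [-3.14, -0.001, 1.567]
contact_force: [-0.8, 1.3, 0.0]
opening: 0.0922
grip_force: 0.0
```

```bash
python3 - <<'E'
from h import *
snap('wrist','w2');crop('w2','w2b',180,40,440,235,3)
uv=np.array([[457,60],[553,95],[504,225],[421,175]])/1.5-0.2
P=px2w('w1',uv,[.004]*4)[:,:2];print(P)
M=np.array([[-61,81],[61,81],[61,-81],[-61,-55]])/1e3
A=P-P.mean(0);B=M-M.mean(0);a=np.arctan2((B[:,0]*A[:,1]-B[:,1]*A[:,0]).sum(),(A*B).sum())
R=np.array([[np.cos(a),-np.sin(a)],[np.sin(a),np.cos(a)]]);c=P.mean(0)-R@M.mean(0);print('cover',c,a,'res',P-c-M@R.T)
import shutil
for n in('scene','side'):snap(n,n+'1')
a=cv2.resize(cv2.imread('pics/scene1.png')[190:275,290:370],None,fx=5,fy=5,interpolation=2)
b=cv2.resize(cv2.imread('pics/side1.png')[120:190,250:310],None,fx=6,fy=6,interpolation=2)
o=np.zeros((430,770,3),np.uint8);o[:425,:400]=a;o[:420,400:760]=b;cv2.imwrite('pics/rack.png',o)
E
```

```text
w2 4.5833 [ 0.4681 -0.1349  0.303 ] [-3.1402 -0.0009  1.5667]
[[0.541  0.4346]
 [0.6575 0.398 ]
 [0.6096 0.2433]
 [0.502  0.3044]]
cover [0.5756 0.3389] -0.29984197825478476 res [[-0.0002  0.0003]
 [-0.0003 -0.0002]
 [-0.0004 -0.0001]
 [ 0.0009  0.0001]]
scene1 4.6333 [ 0.4683 -0.1336  0.3035] [-3.1409 -0.0009  1.5689]
side1 4.6833 [ 0.4685 -0.1327  0.3038] [ 3.1415 -0.0006  1.5707]
```

View pics/w2b.png

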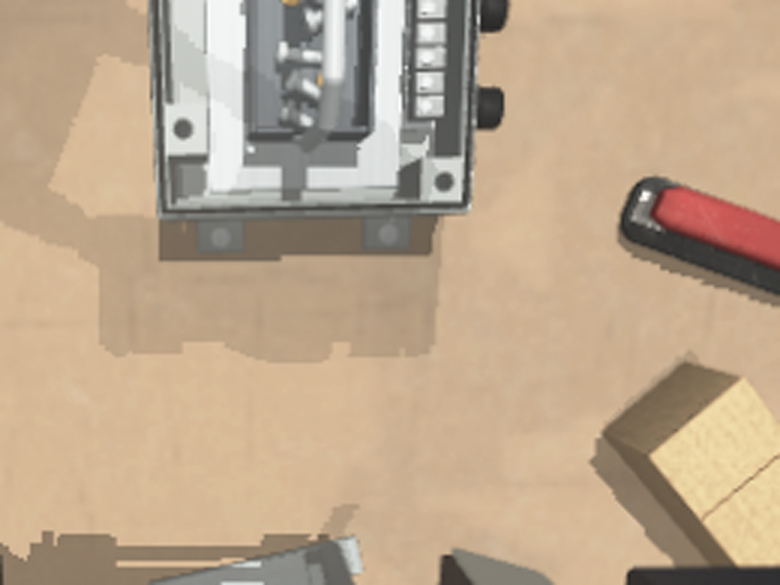

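View pics/rack.png

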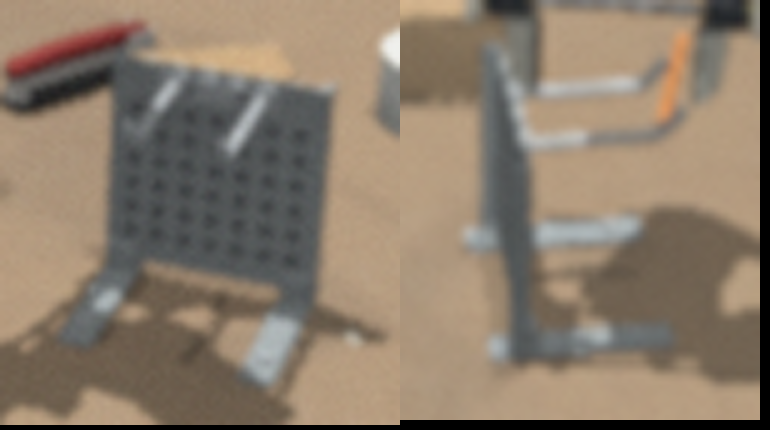

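```bash
python3 - <<'E'
from h import *
crop('w2','w2c',220,0,350,120,5)
sc=px2w('scene1',[[290+117/5,190+57/5],[290+332/5,190+88/5]],[.168]*2)
sd=px2w('side1',[[250+(526-400)/6,120+140/6],[250+(490-400)/6,120+48/6]],[.168]*2)
for p in(sc,sd):
    d=(p[0]-p[1])[:2];print(p[:,:2],np.linalg.norm(d),'yaw',np.arctan2(-d[0],d[1]))
# prong roots/tips in side picture
print(px2w('side1',[[250+(530-400)/6,120+140/6],[250+(660-400)/6,120+134/6],[250+(540-400)/6,120+88/6],[250+(640-400)/6,120+83/6]],[.158]*4))
E
```

```text
[[ 0.5256 -0.2425]
 [ 0.5684 -0.3819]] 0.14583223890836908 yaw 0.29752758064083307
[[ 0.5283 -0.2627]
 [ 0.563  -0.3697]] 0.11248988356680557 yaw 0.31355939273152095
[[ 0.5267 -0.2769  0.158 ]
 [ 0.4401 -0.2941  0.158 ]
 [ 0.5252 -0.3391  0.158 ]
 [ 0.457  -0.3533  0.158 ]]
```

View pics/w2c.png

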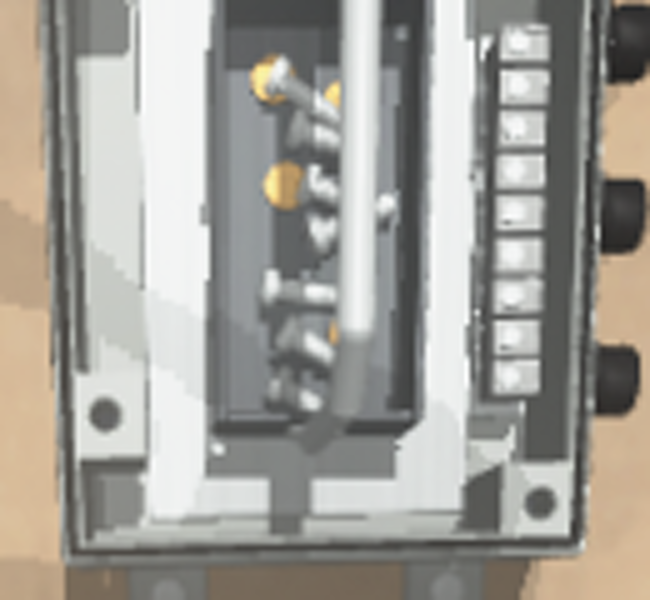

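The crop shows housing holes 3 and 1 at (105,413) and (540,503), and the basket bar ending near (358,330). The far rack views disagree by about 15 mm, so I'll look at the rack from close by.

Call:
step_arm([
  {"translation":[-31,-18,0],"roll":0},
  {"translation":[-31,-18,0],"roll":0},
  {"translation":[-31,-18,0],"roll":0},
  {"translation":[-31,-18,0],"roll":0},
  {"translation":[-31,-18,0],"roll":0},
  {"translation":[-31,-18,0],"roll":0},
  {"translation":[-31,-18,0],"roll":0},
  {"translation":[-31,-18,0],"roll":0},
  {"translation":[0,0,0],"roll":0.1155},
  {"translation":[0,0,0],"roll":0.1155},
  {"translation":[0,0,0],"roll":0.1155},
  {"translation":[0,0,0],"roll":0.1155},
  {"translation":[0,0,0],"roll":0.1155},
  {"translation":[0,0,0],"roll":0.1155},
  {"translation":[0,0,0],"roll":0.1155},
  {"translation":[0,0,0],"roll":0.1155},
  {"translation":[0,0,0],"roll":0.1155},
  {"translation":[0,0,0],"roll":0.1155},
])

```text
time: 6.23
tool_pos: [0.3258, -0.38, 0.3043]
tool_rot: [3.141, -0.0, 0.413]
contact_force: [0.4, -0.6, -0.1]
opening: 0.0917
grip_force: 0.0
```

```bash
python3 - <<'E'
from h import *
snap('wrist','w3');crop('w3','w3b',130,0,390,235,3)
def fit(P,M):
    A=P-P.mean(0);B=M-M.mean(0);a=np.arctan2((B[:,0]*A[:,1]-B[:,1]*A[:,0]).sum(),(A*B).sum())
    R=np.array([[np.cos(a),-np.sin(a)],[np.sin(a),np.cos(a)]]);c=P.mean(0)-R@M.mean(0);return c,a,(P-c-M@R.T)*1e3
M=np.array([[61,-81],[-61,-55],[-61,81],[61,81]])/1e3
uv=np.array([[540,503],[105,413]])/5+[220,0]-.4
P2=px2w('w2',uv,[.06]*2)[:,:2];print('w2',fit(P2,M[:2]))
uv=np.array([[473,441],[380,425],[377,325],[477,325]])/1.5-.17
P1=px2w('w1',uv,[.06]*4)[:,:2];print('w1',fit(P1,M),fit(P1[2:],M[2:]))
print('mix',fit(np.r_[P2,P1[2:]],M))
uv=np.array([[358,330],[362,0]])/5+[220,0]-.4
p=px2w('w2',uv,[.123]*2)[:,:2];d=(p[1]-p[0])/np.linalg.norm(p[1]-p[0]);print('bar',p,'yaw',np.arctan2(-d[0],d[1]),'centre',p[0]+.047*d)
E
```

```text
w3 6.2333 [ 0.3258 -0.38    0.3043] [ 3.1407 -0.0005  0.413 ]
w2 (array([0.5107, 0.0455]), np.float64(0.016221493322012316), array([[-0.1665,  0.0327],
       [ 0.1665, -0.0327]]))
w1 (array([0.511, 0.046]), np.float64(0.020199648082346162), array([[ 1.65  , -2.4298],
       [ 0.1126, -0.6474],
       [-0.6848,  2.8726],
       [-1.0778,  0.2046]])) (array([0.5084, 0.0476]), np.float64(-0.001676930359554788), array([[ 0.2089, -0.0004],
       [-0.2089,  0.0004]]))
mix (array([0.5102, 0.0465]), np.float64(0.015877898086169566), array([[ 0.2822, -0.989 ],
       [ 0.6069, -1.0964],
       [-0.2433,  2.1131],
       [-0.6458, -0.0278]]))
bar [[ 0.512  -0.0006]
 [ 0.5113  0.0679]] yaw 0.011197769352852358 centre [0.5115 0.0464]
```

View pics/w3b.png

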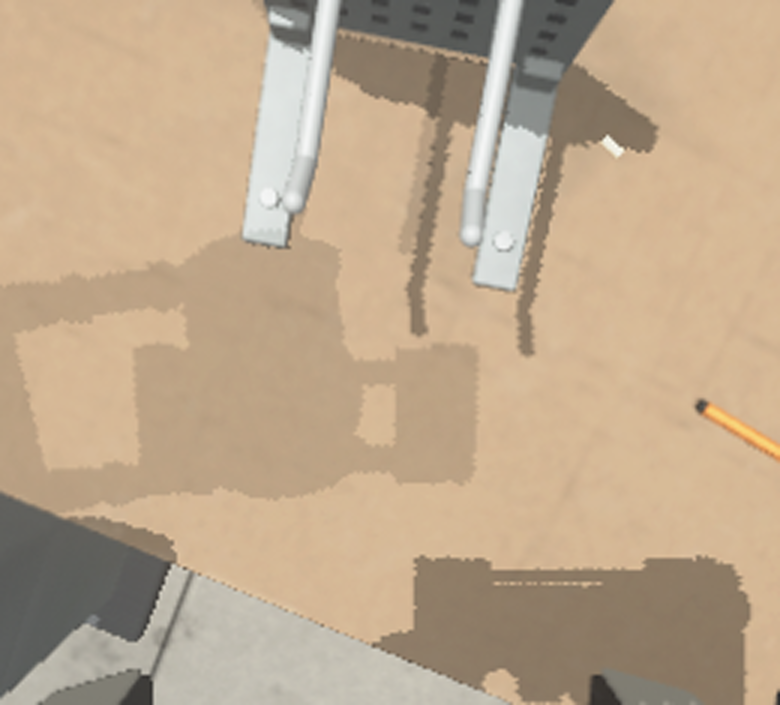

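The view shows the prong tips at about (293,200) and (472,235), with bends near (308,158) and (476,190). The housing and basket fits agree to within 1–2 mm.

```bash
python3 - <<'E'
from h import *
uv=np.array([[293,200],[472,234],[308,158],[476,190],[326,10],[510,10]])/3+[130,0]-.33
p=px2w('w3',uv,[.174,.174,.156,.156,.158,.158])[:,:2];print(p)
t=(p[0]-p[1]);ang=np.arctan2(-t[0],t[1]);print('sep',np.linalg.norm(t),'yaw tips',ang)
for i,j in((2,4),(3,5)):
    d=p[j]-p[i];print(np.arctan2(d[1],d[0]),np.linalg.norm(d))
t=p[2]-p[3];print('bend yaw',np.arctan2(-t[0],t[1]),np.linalg.norm(t))
x=np.array([np.cos(ang),np.sin(ang)])
print('seat',(p[0]+p[1])/2+.049*x,(p[2]+p[3])/2+.03*x)
E
```

```text
[[ 0.4289 -0.3061]
 [ 0.443  -0.3642]
 [ 0.4458 -0.3029]
 [ 0.4598 -0.3603]
 [ 0.49   -0.291 ]
 [ 0.5147 -0.3467]]
sep 0.059820103856845205 yaw tips 0.23689245827382768
0.2633277464680078 0.04576407214453527
0.2429263037759228 0.05656309842652602
bend yaw 0.23856836667565176 0.05902159204369046
seat [ 0.4836 -0.3237] [ 0.482  -0.3246]
```

Call:
step_arm([
  {"translation":[0,0,0],"roll":-0.117},
  {"translation":[0,0,0],"roll":-0.117},
  {"translation":[0,0,0],"roll":-0.117},
  {"translation":[0,0,0],"roll":-0.117},
  {"translation":[0,0,0],"roll":-0.117},
  {"translation":[0,0,0],"roll":-0.117},
  {"translation":[0,0,0],"roll":-0.117},
  {"translation":[0,0,0],"roll":-0.117},
  {"translation":[0,0,0],"roll":-0.117},
  {"translation":[0,0,0],"roll":-0.117},
  {"translation":[38,17,0],"roll":0},
  {"translation":[38,17,0],"roll":0},
  {"translation":[38,17,0],"roll":0},
  {"translation":[38,17,0],"roll":0},
  {"translation":[38,17,0],"roll":0},
  {"translation":[38,17,0],"roll":0},
  {"translation":[38,17,0],"roll":0},
  {"translation":[38,17,0],"roll":0},
  {"translation":[38,17,0],"roll":0},
  {"translation":[38,17,0],"roll":0},
])

```text
time: 7.95
tool_pos: [0.489, 0.0047, 0.3044]
tool_rot: [3.14, 0.0, 1.591]
contact_force: [1.8, -1.2, 0.2]
opening: 0.092
grip_force: 0.0
```

Call:
step_arm([
  {"translation":[35,15,0],"roll":0},
  {"translation":[10,5,20],"roll":0},
  {"translation":[0,0,30],"roll":0},
  {"translation":[0,0,30],"roll":0},
  {"translation":[0,0,0],"roll":0},
  {"translation":[0,0,0],"roll":0},
])

```text
time: 8.45
tool_pos: [0.5073, 0.0476, 0.2236]
tool_rot: [-3.139, -0.0, 1.589]
contact_force: [-0.2, -0.3, 0.4]
opening: 0.0918
grip_force: 0.0
```

Call:
step_arm([
  {"translation":[-1,4,20],"roll":0},
  {"translation":[0,0,25],"roll":0},
  {"translation":[0,0,25],"roll":0},
  {"translation":[0,0,25],"roll":0},
  {"translation":[0,0,25],"roll":0},
  {"translation":[0,0,0],"roll":0},
  {"translation":[0,0,0],"roll":0},
])

```text
time: 9.03
tool_pos: [0.5129, 0.0455, 0.1052]
tool_rot: [3.141, -0.0, 1.587]
contact_force: [0.8, -0.7, 0.6]
opening: 0.0915
grip_force: 0.0
```

Call:
step_arm([
  {"translation":[0,0,0],"roll":0},
  {"translation":[0,0,0],"roll":0},
  {"translation":[0,0,0],"roll":0},
  {"translation":[0,0,0],"roll":0},
  {"translation":[0,0,0],"roll":0},
  {"translation":[0,0,0],"roll":0},
  {"translation":[0,0,0],"roll":0},
  {"translation":[0,0,0],"roll":0},
  {"translation":[0,0,0],"roll":0},
  {"translation":[0,0,0],"roll":0},
], fingers=0, grip_force=35)

```text
time: 9.87
tool_pos: [0.5121, 0.0454, 0.1037]
tool_rot: [-3.142, -0.0, 1.586]
contact_force: [-0.5, -0.4, 1.4]
opening: 0.0297
grip_force: 0.0
```

Call:
step_arm([
  {"translation":[0,0,0],"roll":0},
  {"translation":[0,0,0],"roll":0},
  {"translation":[0,0,0],"roll":0},
  {"translation":[0,0,0],"roll":0},
  {"translation":[0,0,0],"roll":0},
  {"translation":[0,0,0],"roll":0},
])

```text
time: 10.37
tool_pos: [0.512, 0.0454, 0.1037]
tool_rot: [-3.141, -0.0, 1.586]
contact_force: [-1.8, -0.1, 1.0]
opening: 0.008
grip_force: 35.0
```

Call:
step_arm([
  {"translation":[0,0,-5],"roll":0},
  {"translation":[0,0,-10],"roll":0},
  {"translation":[0,0,-15],"roll":0},
  {"translation":[0,0,-15],"roll":0},
  {"translation":[0,0,-15],"roll":0},
  {"translation":[0,0,-15],"roll":0},
  {"translation":[0,0,-10],"roll":0},
  {"translation":[0,0,-5],"roll":0},
])

```text
time: 11.03
tool_pos: [0.5128, 0.0454, 0.1957]
tool_rot: [3.139, 0.0, 1.586]
contact_force: [0.4, -0.2, -2.8]
opening: 0.008
grip_force: 35.0
```

Call:
step_arm([
  {"translation":[-8,-8,0],"roll":0},
  {"translation":[-16,-17,0],"roll":0},
  {"translation":[-16,-17,0],"roll":0},
  {"translation":[-16,-17,0],"roll":0},
  {"translation":[-16,-17,0],"roll":0},
  {"translation":[-16,-17,0],"roll":0},
  {"translation":[-16,-17,0],"roll":0},
  {"translation":[-16,-17,0],"roll":0},
  {"translation":[-20,-17,0],"roll":0},
  {"translation":[-22,-8,0],"roll":0},
  {"translation":[-23,0,0],"roll":0},
  {"translation":[-23,0,0],"roll":0},
  {"translation":[-23,0,0],"roll":0},
  {"translation":[-23,0,0],"roll":0},
  {"translation":[-23,0,0],"roll":0},
  {"translation":[-23,0,0],"roll":0},
  {"translation":[-23,0,0],"roll":0},
  {"translation":[-23,0,0],"roll":0},
  {"translation":[-15,0,0],"roll":0},
  {"translation":[-8,0,0],"roll":0},
])

```text
time: 12.7
tool_pos: [0.3645, -0.3273, 0.1927]
tool_rot: [-3.14, -0.001, 1.584]
contact_force: [-1.0, 0.1, -2.5]
opening: 0.0078
grip_force: 35.0
```

Call:
step_arm([
  {"translation":[0,0,0],"roll":-0.045},
  {"translation":[0,0,4],"roll":-0.045},
  {"translation":[0,0,6],"roll":-0.045},
  {"translation":[0,0,6],"roll":-0.045},
  {"translation":[0,0,2],"roll":-0.045},
  {"translation":[0,0,0],"roll":0},
  {"translation":[0,0,0],"roll":0},
  {"translation":[0,0,0],"roll":0},
  {"translation":[0,0,0],"roll":0},
])

```text
time: 13.45
tool_pos: [0.3656, -0.3257, 0.1758]
tool_rot: [3.141, 0.0, 1.81]
contact_force: [0.6, -0.2, -2.1]
opening: 0.0075
grip_force: 35.0
```

```bash
python3 - <<'E'
from h import *
snap('side','side2');snap('wrist','w4')
T=np.array([0.483,-0.324])
s=observe();y=s['tool_rot'][2];p=np.array(s['tool_pos'])
tx=np.array([np.cos(y),np.sin(y)]);ty=np.array([np.sin(y),-np.cos(y)]);x=np.array([np.cos(.24),np.sin(.24)])
for o in(-.13,-.012):
    d=T+o*x-p[:2];print(o,'tool x,y mm',d@tx*1e3,d@ty*1e3,'yaw err',1.811-y)
a=cv2.resize(cv2.imread('pics/side2.png')[90:240,230:390],None,fx=4,fy=4,interpolation=2)
cv2.imwrite('pics/s2.png',a)
E
```

```text
side2 13.45 [ 0.3656 -0.3257  0.1758] [3.1415 0.     1.81  ]
w4 13.5 [ 0.3657 -0.3257  0.1759] [3.1414 0.0001 1.8102]
-0.13 tool x,y mm -26.154802475611735 -15.616270437253117 yaw err 0.0006482482882246288
-0.012 tool x,y mm -26.102342617531527 102.38371790157382 yaw err 0.0006482482882246288
```

View pics/s2.png

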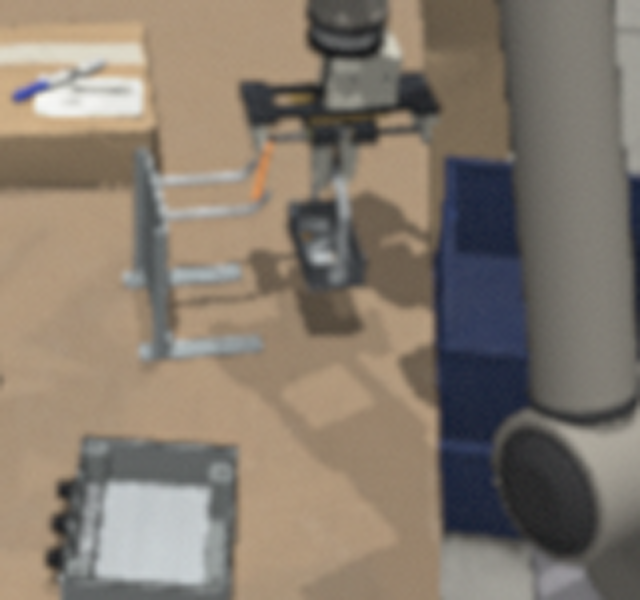

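The basket hangs upright in the gripper, in front of the prongs, with nothing touching. Next I line it up, thread the prongs under the bar, and lower it.

Call:
step_arm([
  {"translation":[-8,0,0],"roll":0},
  {"translation":[-9,0,0],"roll":0},
  {"translation":[-9,0,0],"roll":0},
  {"translation":[0,0,0],"roll":0},
  {"translation":[0,8,0],"roll":0},
  {"translation":[0,13,0],"roll":0},
  {"translation":[0,13,0],"roll":0},
  {"translation":[0,13,0],"roll":0},
  {"translation":[0,13,0],"roll":0},
  {"translation":[0,13,0],"roll":0},
  {"translation":[0,13,0],"roll":0},
  {"translation":[0,10,0],"roll":0},
  {"translation":[0,6,0],"roll":0},
  {"translation":[0,0,0],"roll":0},
  {"translation":[0,0,0],"roll":0},
  {"translation":[0,0,0],"roll":0},
])

```text
time: 14.88
tool_pos: [0.4704, -0.3269, 0.1756]
tool_rot: [-3.141, -0.0, 1.811]
contact_force: [-0.7, 0.2, -3.3]
opening: 0.0079
grip_force: 35.0
```

```bash
python3 - <<'E'
from h import *
s=observe();print(s['tool_pos'],s['contact_force'])
snap('scene','sc2');snap('side','sd2')
a=cv2.resize(cv2.imread('pics/sc2.png')[150:280,280:380],None,fx=4,fy=4,interpolation=2)
b=cv2.resize(cv2.imread('pics/sd2.png')[90:220,240:340],None,fx=4,fy=4,interpolation=2)
cv2.imwrite('pics/s3.png',np.hstack([a,b]))
E
```

```text
[ 0.4704 -0.3269  0.1756] [-0.6591  0.2365 -3.313 ]
sc2 14.8833 [ 0.4704 -0.3269  0.1756] [-3.141  -0.0004  1.8105]
sd2 14.9333 [ 0.4704 -0.327   0.1757] [-3.1412 -0.0003  1.8102]
```

View pics/s3.png

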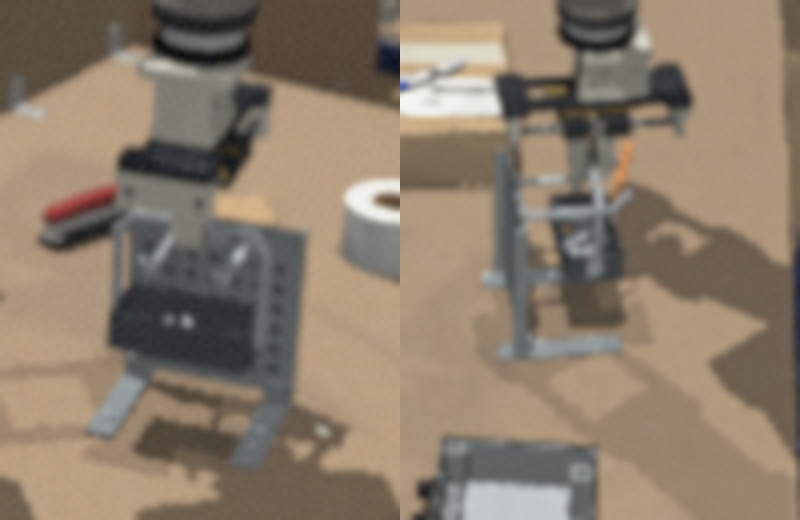

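The prongs pass under the bar on both sides with the finger between them, so I lower it now.

Call:
step_arm([
  {"translation":[0,0,6],"roll":0},
  {"translation":[0,0,8],"roll":0},
  {"translation":[0,0,8],"roll":0},
  {"translation":[0,0,5],"roll":0},
  {"translation":[0,0,3],"roll":0},
  {"translation":[0,0,2],"roll":0},
  {"translation":[0,0,0],"roll":0},
  {"translation":[0,0,0],"roll":0},
  {"translation":[0,0,0],"roll":0},
])

```text
time: 15.73
tool_pos: [0.4711, -0.327, 0.144]
tool_rot: [3.141, 0.001, 1.811]
contact_force: [0.0, 0.6, -3.5]
opening: 0.0078
grip_force: 35.0
```

Call:
step_arm([
  {"translation":[0,0,1],"roll":0},
  {"translation":[0,0,1],"roll":0},
  {"translation":[0,0,0],"roll":0},
  {"translation":[0,0,0],"roll":0},
])

```text
time: 16.07
tool_pos: [0.4713, -0.3271, 0.1426]
tool_rot: [3.141, 0.001, 1.811]
contact_force: [-0.6, 0.3, 3.4]
opening: 0.0076
grip_force: 35.0
```

It is seated (the force flipped to +3.4 N). I open the fingers partway, so they clear the sheet, and then go up.

Call:
step_arm([
  {"translation":[0,0,0],"roll":0},
  {"translation":[0,0,0],"roll":0},
  {"translation":[0,0,0],"roll":0},
  {"translation":[0,0,0],"roll":0},
  {"translation":[0,0,0],"roll":0},
  {"translation":[0,0,0],"roll":0},
], fingers=0.38)

```text
time: 16.57
tool_pos: [0.4709, -0.3268, 0.1415]
tool_rot: [-3.142, -0.0, 1.811]
contact_force: [-0.5, 0.2, -1.1]
opening: 0.0342
grip_force: 0.0
```

Call:
step_arm([
  {"translation":[0,0,-4],"roll":0},
  {"translation":[0,0,-8],"roll":0},
  {"translation":[0,0,-12],"roll":0},
  {"translation":[0,0,-15],"roll":0},
  {"translation":[0,0,-20],"roll":0},
  {"translation":[0,0,-25],"roll":0},
  {"translation":[0,0,-30],"roll":0},
])

```text
time: 17.15
tool_pos: [0.4704, -0.3264, 0.2565]
tool_rot: [-3.141, -0.002, 1.811]
contact_force: [1.1, 0.4, -0.7]
opening: 0.0349
grip_force: 0.0
```

```bash
python3 - <<'E'
from h import *
s=observe();print(s['tool_pos'],s['contact_force'],s['opening'])
snap('scene','sc3');snap('side','sd3')
a=cv2.resize(cv2.imread('pics/sc3.png')[150:280,280:380],None,fx=4,fy=4,interpolation=2)
b=cv2.resize(cv2.imread('pics/sd3.png')[90:220,240:340],None,fx=4,fy=4,interpolation=2)
cv2.imwrite('pics/s4.png',np.hstack([a,b]))
E
```

```text
[ 0.4704 -0.3264  0.2565] [ 1.0832  0.3994 -0.6919] 0.03488641757006578
sc3 17.15 [ 0.4704 -0.3264  0.2565] [-3.1406 -0.0016  1.8108]
sd3 17.2 [ 0.4725 -0.3282  0.2639] [3.136  0.0082 1.8108]
```

View pics/s4.png

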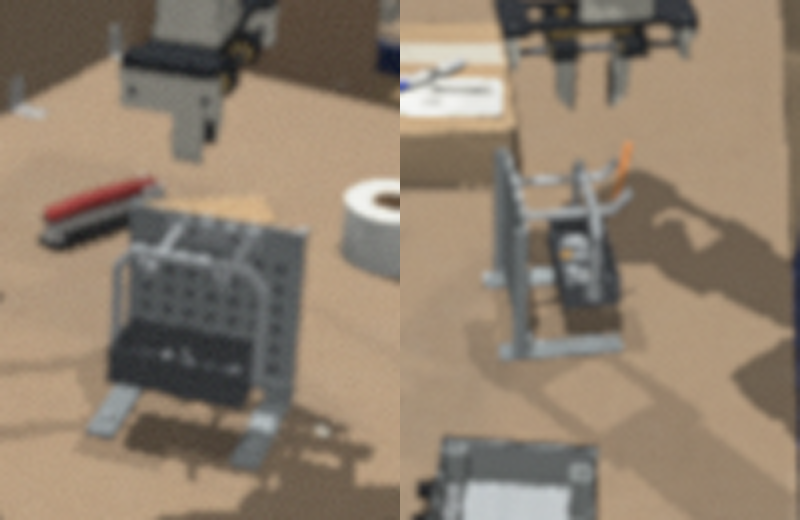

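The basket hangs on both prongs, level and released. I've now viewed all ten pictures, so the rest is numeric: I go over the housing and detect its holes by code.

Call:
step_arm([
  {"translation":[0,0,-30],"roll":0.112},
  {"translation":[0,0,-30],"roll":0.112},
  {"translation":[36,6.7,-9],"roll":0},
  {"translation":[36,6.7,-9],"roll":0},
  {"translation":[36,6.7,-9],"roll":0},
  {"translation":[36,6.7,-9],"roll":0},
  {"translation":[36,6.7,-9],"roll":0},
  {"translation":[36,6.7,-9],"roll":0},
  {"translation":[0,0,0],"roll":0},
  {"translation":[0,0,0],"roll":0},
  {"translation":[0,0,0],"roll":0},
  {"translation":[0,0,0],"roll":0},
], fingers=1.0)

```text
time: 18.25
tool_pos: [0.5073, -0.1112, 0.3692]
tool_rot: [-3.141, -0.0, 1.586]
contact_force: [0.5, 0.9, -0.8]
opening: 0.0919
grip_force: 0.0
```

```bash
cat >>h.py <<'E'
from scipy.optimize import least_squares
M=np.array([[61,81],[61,-81],[-61,81],[-61,-55]])/1e3
def rot(a):return np.array([[np.cos(a),-np.sin(a)],[np.sin(a),np.cos(a)]])
def place(c,a,z):return np.c_[M@rot(a).T+c,np.full(4,z)]
def blob(g,uv,r,rmax):
    # dark disc near uv: threshold a patch, take component nearest the guess, weighted centroid (subpixel, 4x upscaled)
    u,v=np.round(uv).astype(int);p=cv2.resize(g[v-r:v+r+1,u-r:u+r+1],None,fx=4,fy=4,interpolation=cv2.INTER_CUBIC)
    t,b=cv2.threshold(p,0,255,cv2.THRESH_BINARY_INV|cv2.THRESH_OTSU)
    n,l,st,ce=cv2.connectedComponentsWithStats(b);best=None
    for i in range(1,n):
        A=st[i,4]/16
        if A<4 or A>3.14*rmax**2 or st[i,0]==0 or st[i,1]==0 or st[i,0]+st[i,2]==p.shape[1] or st[i,1]+st[i,3]==p.shape[0]:continue
        c=(ce[i]+.5)/4-.5+[u-r,v-r];d=np.linalg.norm(c-uv)
        if best is None or d<best[0]:best=(d,c,A)
    return best
def findfit(name,c,a,z,r=9,rmax=8):
    g=cv2.cvtColor(cv2.imread(f'pics/{name}.png'),cv2.COLOR_BGR2GRAY)
    uv=w2px(name,place(c,a,z));bs=[blob(g,q,r,rmax) for q in uv];ok=[i for i in range(4) if bs[i]]
    print('pred',uv.round(1).tolist());print('found',[(bs[i][1]-uv[i]).round(1).tolist()+[round(bs[i][2],1)] if bs[i] else None for i in range(4)])
    P=px2w(name,[bs[i][1] for i in ok],[z]*len(ok))[:,:2]
    f=least_squares(lambda q:(M[ok]@rot(q[2]).T+q[:2]-P).ravel(),[*c,a],loss='soft_l1',f_scale=.001)
    print('fit',f.x,'res mm',(f.fun*1e3).round(2));return f.x
E
python3 - <<'E'
from h import *
snap('wrist','w5');findfit('w5',[.5107,.0455],.016,.06)
findfit('w2',[.5107,.0455],.016,.06)
E
```

```text
w5 18.25 [ 0.5073 -0.1112  0.3692] [-3.1405 -0.0001  1.5855]
pred [[296.9, 10.0], [293.6, 118.4], [217.2, 10.1], [219.8, 102.2]]
found [[-0.5, 0.2, np.float64(27.3)], [-0.1, -0.1, np.float64(19.9)], [-0.2, 0.6, np.float64(27.4)], [0.1, 0.3, np.float64(22.1)]]
fit [0.5105 0.0452 0.0197] res mm [ 0.14  0.23  0.2  -0.32 -0.19  0.21 -0.15 -0.12]
pred [[332.2, -30.1], [327.7, 100.2], [237.3, -28.9], [240.5, 82.2]]
found [None, [-0.2, -0.1, np.float64(31.2)], [6.6, -6.6, np.float64(4.9)], [0.0, 0.4, np.float64(34.8)]]
fit [ 0.5145  0.0486 -0.0381] res mm [-0.35 -0.23 -0.32 -1.18  0.83  6.93]
```

The housing fit is (0.5105, 0.0452), yaw 0.0197, with 0.3 mm residuals. On to the cover.

Call:
step_arm([
  {"translation":[38,3.6,8.6],"roll":0},
  {"translation":[38,3.6,8.6],"roll":0},
  {"translation":[38,3.6,8.6],"roll":0},
  {"translation":[38,3.6,8.6],"roll":0},
  {"translation":[38,3.6,8.6],"roll":0},
  {"translation":[38,3.6,8.6],"roll":0},
  {"translation":[38,3.6,8.6],"roll":0},
  {"translation":[38,3.6,8.6],"roll":0},
  {"translation":[0,0,0],"roll":0.105},
  {"translation":[0,0,0],"roll":0.105},
  {"translation":[0,0,0],"roll":0.105},
  {"translation":[0,0,0],"roll":0},
  {"translation":[0,0,0],"roll":0},
  {"translation":[0,0,0],"roll":0},
])

```text
time: 19.47
tool_pos: [0.5319, 0.1933, 0.3007]
tool_rot: [-3.141, 0.0, 1.273]
contact_force: [0.7, -0.5, -0.3]
opening: 0.0917
grip_force: 0.0
```

```bash
python3 - <<'E'
from h import *
snap('wrist','w6');c=findfit('w6',[.5756,.3389],-.3,.004)
findfit('w1',[.5756,.3389],-.3,.004)
s=observe();y=s['tool_rot'][2];p=np.array(s['tool_pos'])
d=c[:2]-p[:2];print('roll',-(np.pi/2+c[2]-y),'after it: x,y');y=np.pi/2+c[2]
print(d@[np.cos(y),np.sin(y)]*1e3,d@[np.sin(y),-np.cos(y)]*1e3,'down',p[2]-.024)
E
```

```text
w6 19.4667 [0.5319 0.1933 0.3007] [-3.1413  0.0002  1.2734]
pred [[294.0, 10.3], [290.5, 121.5], [212.1, 10.1], [214.8, 104.6]]
found [[0.5, -1.4, np.float64(30.4)], [0.2, -0.6, np.float64(44.9)], [0.2, -0.5, np.float64(52.7)], [0.1, -0.6, np.float64(49.4)]]
fit [ 0.5763  0.3398 -0.2991] res mm [-0.6  -0.6   0.21  0.16  0.07  0.32  0.25  0.05]
pred [[368.7, 63.0], [336.0, 149.7], [304.6, 40.0], [280.0, 116.5]]
found [[1.4, -1.0, np.float64(14.6)], [0.2, -0.3, np.float64(36.4)], [0.2, -0.2, np.float64(40.6)], [0.3, -0.5, np.float64(36.3)]]
fit [ 0.5763  0.3398 -0.3002] res mm [-1.61 -0.89  0.39  0.26  0.34  0.47  0.17 -0.01]
roll 0.0012233281740272606 after it: x,y
152.9266549922335 -0.6526428153294656 down 0.27680664941216615
```

Call:
step_arm([
  {"translation":[38,0,10],"roll":0},
  {"translation":[38,0,15],"roll":0},
  {"translation":[38,0,15],"roll":0},
  {"translation":[39,-0.5,15],"roll":0},
  {"translation":[0,0,35],"roll":0},
  {"translation":[0,0,35],"roll":0},
  {"translation":[0,0,35],"roll":0},
  {"translation":[0,0,35],"roll":0},
  {"translation":[0,0,20],"roll":0},
  {"translation":[0,0,0],"roll":0},
  {"translation":[0,0,0],"roll":0},
  {"translation":[0,0,0],"roll":0},
])

```text
time: 20.52
tool_pos: [0.5775, 0.3408, 0.088]
tool_rot: [3.139, -0.002, 1.272]
contact_force: [0.4, 0.3, 1.0]
opening: 0.0919
grip_force: 0.0
```

```bash
python3 - <<'E'
from h import *
c=np.array([.5763,.3398,-.2993]);s=observe();y=s['tool_rot'][2];p=np.array(s['tool_pos']);d=c[:2]-p[:2]
print(p,y-np.pi/2-c[2],d@[np.cos(y),np.sin(y)]*1e3,d@[np.sin(y),-np.cos(y)]*1e3)
E
```

```text
[0.5775 0.3408 0.088 ] 0.0006552232862703233 -1.26839554274174 -0.8193317480830073
```

Call:
step_arm([
  {"translation":[-1.2,-0.8,30],"roll":0},
  {"translation":[0,0,22],"roll":0},
  {"translation":[0,0,10],"roll":0},
  {"translation":[0,0,0],"roll":0},
  {"translation":[0,0,0],"roll":0},
])

```text
time: 20.93
tool_pos: [0.576, 0.3399, 0.0256]
tool_rot: [3.14, -0.002, 1.272]
contact_force: [-0.8, 0.5, 0.2]
opening: 0.0921
grip_force: 0.0
```

Call:
step_arm([
  {"translation":[0,0,0],"roll":0},
  {"translation":[0,0,0],"roll":0},
  {"translation":[0,0,0],"roll":0},
  {"translation":[0,0,0],"roll":0},
  {"translation":[0,0,0],"roll":0},
  {"translation":[0,0,0],"roll":0},
  {"translation":[0,0,0],"roll":0},
  {"translation":[0,0,0],"roll":0},
  {"translation":[0,0,0],"roll":0},
  {"translation":[0,0,0],"roll":0},
  {"translation":[0,0,0],"roll":0},
  {"translation":[0,0,0],"roll":0},
  {"translation":[0,0,0],"roll":0},
  {"translation":[0,0,0],"roll":0},
  {"translation":[0,0,0],"roll":0},
  {"translation":[0,0,0],"roll":0},
], fingers=0, grip_force=55)

```text
time: 22.27
tool_pos: [0.5753, 0.3395, 0.024]
tool_rot: [3.141, -0.0, 1.272]
contact_force: [1.4, 0.4, -0.9]
opening: 0.0097
grip_force: 55.0
```

Call:
step_arm([
  {"translation":[0,0,-4],"roll":0},
  {"translation":[0,0,-8],"roll":0},
  {"translation":[0,0,-15],"roll":0},
  {"translation":[0,0,-20],"roll":0},
  {"translation":[0,0,-25],"roll":0},
  {"translation":[0,0,-25],"roll":0},
  {"translation":[0,0,-25],"roll":0},
  {"translation":[0,0,-15],"roll":0},
  {"translation":[0,0,-8],"roll":0},
  {"translation":[0,0,0],"roll":0},
  {"translation":[0,0,0],"roll":0},
  {"translation":[0,0,0],"roll":0},
  {"translation":[0,0,0],"roll":0},
])

```text
time: 23.35
tool_pos: [0.5742, 0.3392, 0.1671]
tool_rot: [-3.139, 0.002, 1.272]
contact_force: [0.6, -0.1, -5.3]
opening: 0.0089
grip_force: 55.0
```

```bash
cat >>h.py <<'E'
def coverpose(name,guess):
    # full 6-dof solvePnP from visible holes + report relative to tool
    s=observe();p=np.array(s['tool_pos']);y=s['tool_rot'][2]
    g=cv2.cvtColor(cv2.imread(f'pics/{name}.png'),cv2.COLOR_BGR2GRAY)
    c=p[:2] if guess is None else guess
    return findfit(name,c,y-np.pi/2,p[2]-.020),p,y
E
python3 - <<'E'
from h import *
snap('wrist','w7');f,p,y=coverpose('w7',None)
d=f[:2]-p[:2];print(p,'cover rel tool x,y mm',d@[np.cos(y),np.sin(y)]*1e3,d@[np.sin(y),-np.cos(y)]*1e3,'yaw',f[2]-(y-np.pi/2))
print(observe()['contact_force'],observe()['torque'])
E
```

```text
w7 23.35 [0.5742 0.3392 0.1671] [-3.139   0.0022  1.2718]
pred [[351.4, 108.0], [330.8, 322.4], [157.2, 108.1], [174.6, 294.5]]
found [None, None, None, None]Traceback (most recent call last):
  File "<stdin>", line 2, in <module>
  File "h.py", line 48, in coverpose
    return findfit(name,c,y-np.pi/2,p[2]-.020),p,y
           ~~~~~~~^^^^^^^^^^^^^^^^^^^^^^^^^^^^
  File "h.py", line 40, in findfit
    P=px2w(name,[bs[i][1] for i in ok],[z]*len(ok))[:,:2]
      ~~~~^^^^^^^^^^^^^^^^^^^^^^^^^^^^^^^^^^^^^^^^^
  File "h.py", line 15, in px2w
    K,d,T=cal(name);p=cv2.undistortPoints(np.array(uv,float).reshape(-1,1,2),K,d)[:,0]
                      ~~~~~~~~~~~~~~~~~~~^^^^^^^^^^^^^^^^^^^^^^^^^^^^^^^^^^^^^^^^
cv2.error: OpenCV(4.12.0) /io/opencv/modules/calib3d/src/undistort.dispatch.cpp:347: error: (-215:Assertion failed) CV_IS_MAT(_src) && CV_IS_MAT(_dst) && (_src->rows == 1 || _src->cols == 1) && (_dst->rows == 1 || _dst->cols == 1) && _src->cols + _src->rows - 1 == _dst->rows + _dst->cols - 1 && (CV_MAT_TYPE(_src->type) == CV_32FC2 || CV_MAT_TYPE(_src->type) == CV_64FC2) && (CV_MAT_TYPE(_dst->type) == CV_32FC2 || CV_MAT_TYPE(_dst->type) == CV_64FC2) in function 'cvUndistortPointsInternal'
```

```bash
python3 - <<'E'
import re
s=open('h.py').read()
s=s.replace("r=9,rmax=8):\n    g=cv2.cvtColor(cv2.imread(f'pics/{name}.png'),cv2.COLOR_BGR2GRAY)","r=9,rmax=8,sat=False):\n    g=cv2.cvtColor(cv2.imread(f'pics/{name}.png'),cv2.COLOR_BGR2GRAY)\n    if sat:g=255-cv2.cvtColor(cv2.imread(f'pics/{name}.png'),cv2.COLOR_BGR2HSV)[:,:,1]")
s=s.replace("p[2]-.020),p,y","p[2]-.020,r=17,rmax=12,sat=True),p,y")
open('h.py','w').write(s)
E
python3 - <<'E'
from h import *
f,p,y=coverpose('w7',None)
d=f[:2]-p[:2];print(p,'cover rel tool x,y mm',d@[np.cos(y),np.sin(y)]*1e3,d@[np.sin(y),-np.cos(y)]*1e3,'yaw',f[2]-(y-np.pi/2))
print(observe()['contact_force'],observe()['torque'])
E
```

```text
pred [[351.4, 108.0], [330.8, 322.4], [157.2, 108.1], [174.6, 294.5]]
found [[-2.8, -0.0, np.float64(179.2)], None, [0.8, -0.1, np.float64(175.9)], None]
fit [ 0.5739  0.3395 -0.2979] res mm [ 1.13 -0.24 -1.13  0.24]
[0.5744 0.3393 0.1673] cover rel tool x,y mm 0.03540935235252335 -0.5283756723658312 yaw 0.0010638679490351244
[ 0.1267  0.0329 -5.2285] [-0.1008  0.0569  0.0001]
```

The cover sits centred in the grip to within about 0.5 mm. I carry it over the housing at a safe height.

Call:
step_arm([
  {"translation":[-10,1,0],"roll":0},
  {"translation":[-18,1.5,0],"roll":0},
  {"translation":[-25,2.2,0],"roll":0},
  {"translation":[-27,2.3,0],"roll":0},
  {"translation":[-27,2.3,0],"roll":0},
  {"translation":[-27,2.3,0],"roll":0},
  {"translation":[-27,2.3,0],"roll":0},
  {"translation":[-27,2.3,0],"roll":0},
  {"translation":[-27,2.3,0],"roll":0},
  {"translation":[-27,2.3,0],"roll":0},
  {"translation":[-25,2.2,0],"roll":0},
  {"translation":[-18,1.5,0],"roll":0},
  {"translation":[-10,1,0],"roll":0},
  {"translation":[-5,0.3,0],"roll":0},
  {"translation":[0,0,0],"roll":-0.053},
  {"translation":[0,0,0],"roll":-0.053},
  {"translation":[0,0,0],"roll":-0.053},
  {"translation":[0,0,0],"roll":-0.053},
  {"translation":[0,0,0],"roll":-0.053},
  {"translation":[0,0,0],"roll":-0.053},
])

```text
time: 25.07
tool_pos: [0.5114, 0.046, 0.1689]
tool_rot: [3.142, -0.0, 1.593]
contact_force: [-0.1, 0.5, -4.9]
opening: 0.0092
grip_force: 55.0
```

Call:
step_arm([
  {"translation":[0,0,10],"roll":0},
  {"translation":[0,0,10],"roll":0},
  {"translation":[0,0,5],"roll":0},
  {"translation":[0,0,0],"roll":0},
  {"translation":[0,0,0],"roll":0},
  {"translation":[0,0,0],"roll":0},
  {"translation":[0,0,0],"roll":0},
  {"translation":[0,0,0],"roll":0},
])

```text
time: 25.73
tool_pos: [0.5116, 0.0452, 0.1443]
tool_rot: [3.141, -0.0, 1.59]
contact_force: [0.0, 0.3, -4.2]
opening: 0.0094
grip_force: 55.0
```

```bash
python3 - <<'E'
from h import *
s=observe();y=s['tool_rot'][2];p=np.array(s['tool_pos']);d=np.array([.5105,.0452])-p[:2]
print(p,s['tool_rot'],'roll',y-np.pi/2-.0197,'x,y',d@[np.cos(y),np.sin(y)]*1e3,d@[np.sin(y),-np.cos(y)]*1e3,'down to 15mm',p[2]-.099)
E
```

```text
[0.5116 0.0452 0.1443] [ 3.1408 -0.      1.5896] roll -0.0008858261306445327 x,y -0.025734103689417462 -1.0894037466935984 down to 15mm 0.045314884444337955
```

Call:
step_arm([
  {"translation":[0,-0.7,8],"roll":0},
  {"translation":[0,0,10],"roll":0},
  {"translation":[0,0,10],"roll":0},
  {"translation":[0,0,8],"roll":0},
  {"translation":[0,0,5],"roll":0},
  {"translation":[0,0,2],"roll":0},
  {"translation":[0,0,0],"roll":0},
  {"translation":[0,0,0],"roll":0},
  {"translation":[0,0,0],"roll":0},
  {"translation":[0,0,0],"roll":0},
])

```text
time: 26.57
tool_pos: [0.511, 0.0452, 0.1014]
tool_rot: [3.141, -0.0, 1.59]
contact_force: [0.5, -0.2, -5.6]
opening: 0.0095
grip_force: 55.0
```

```bash
python3 - <<'E'
from h import *
snap('wrist','w8');s=observe();p=np.array(s['tool_pos']);y=s['tool_rot'][2]
print(p,s['tool_rot'],s['contact_force'],s['torque'],s['opening'],y-np.pi/2)
im=cv2.imread('pics/w8.png');g=cv2.cvtColor(im,cv2.COLOR_BGR2GRAY)
# holes in cover: top circles; boss hole (dark) seen through
for nm,P in(('cover top',place([.5105,.0452],.0197,p[2]-.020)),('boss',place([.5105,.0452],.0197,.06))):
    print(nm,w2px('w8',P).round(1).tolist())
uv=w2px('w8',place([.5105,.0452],.0197,p[2]-.020))
for i in(0,2):
    u,v=uv[i].round().astype(int);print(i,u,v);print('\n'.join(' '.join(f'{x:3d}' for x in r) for r in g[v-12:v+13,u-12:u+13]))
side=snap('side','sd4');scn=snap('scene','sc4')
for c,n in(('side','basket_grip'),('side','cover_grip'),('scene','basket_grip')):
    print(c,n,[(np.round(q['at'],3).tolist(),round(q['confidence'],2)) for q in search_frame(c,n)[:2]])
E
```

```text
w8 26.5667 [0.511  0.0452 0.1014] [ 3.1405 -0.      1.5897]
[0.5109 0.0453 0.1014] [ 3.1406 -0.      1.5898] [ 0.6377 -0.0957 -4.4481] [-0.0655  0.0401  0.0144] 0.009300569953405316 0.019012756621319404
cover top [[349.3, 108.5], [329.5, 322.4], [155.6, 108.7], [173.3, 294.9]]
boss [[339.0, 109.6], [323.0, 305.0], [166.1, 109.8], [180.3, 279.2]]
0 349 108
197 197 197 197 195 194 194 194 194 193 193 193 192 192 191 191 191 191 190 190 190 190 190 190 191
196 197 197 196 195 194 194 194 194 193 193 192 192 191 191 191 191 190 190 190 190 190 190 189 191
197 196 197 196 195 194 194 194 193 192 183 169 169 164 160 166 177 186 190 190 190 190 189 189 191
197 197 197 196 194 194 194 193 185 165 151 138 137 135 132 136 142 155 173 187 190 189 189 189 190
197 197 197 196 194 194 193 186 159 138 130 118 108 105 107 115 126 132 141 162 183 189 189 188 189
197 197 197 196 194 193 186 161 134 119 111 109 106 106  98  88  99 116 127 136 160 183 189 189 189
197 197 197 196 193 187 162 135 118 109 107 108 108 109 100  76  72  91 112 128 137 175 189 189 190
197 197 196 195 191 173 137 115 109 108 10
[... 3866 characters left out ...]
3
182 182 183 182 180 180 180 180 181 181 181 182 181 181 181 182 183 184 184 194 211 211 211 212 213
182 183 183 183 180 180 180 180 181 181 181 182 183 183 183 183 183 183 183 194 210 211 211 212 213
183 183 182 183 180 180 181 180 181 181 181 182 182 182 183 183 183 183 183 191 206 211 211 212 213
182 183 183 183 181 180 180 180 180 181 181 181 183 183 183 182 183 183 183 183 196 211 211 212 213
sd4 26.6167 [0.5109 0.0453 0.1014] [ 3.1406 -0.      1.5898]
sc4 26.6667 [0.5108 0.0452 0.1013] [ 3.1408 -0.      1.5898]
side basket_grip [([0.46, -0.293, 0.07], 0.86)]
side cover_grip [([0.507, 0.067, 0.083], 0.91)]
scene basket_grip [([0.467, -0.331, 0.076], 0.9), ([0.44, -0.007, 0.029], 0.47)]
```

Cover and housing holes agree to about 1 mm. The plate is about 16 mm above the rim and the arm is still.

```bash
python3 -c "
from cell import *
print(hand_in())"
```

```text
the job is handed in; nothing more can be done
None
```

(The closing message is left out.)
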